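# Bring the tall bottle on the sample carousel to the front and lock the tray

### The arm

A 6-joint arm with a two-finger parallel gripper is mounted at the origin on the work surface. World frame = base frame: x ahead of the robot, y to its left, z up, the work surface at z = 0. Lengths are in m, angles in degrees, forces in N, time in s.
With the tool pointing down it reaches from about 0.4 to 0.825 m from the base axis. Payload 7 kg.
Tool frame: the origin (TCP) lies between the finger pads; the fingertips stand 19 mm ahead of it and the grasp point (between the pads) is the TCP (r.finger_overhang is the distance from the TCP to the fingertips, in m); z points along the fingers, y is the direction in which the jaws open and shut (so a half turn about z gives the same grasp; the last joint's range is limited). The gripper opens to 88 mm and grips with 3 to 60 N. Pads are 19 mm wide; open, the fingers measure 130 mm over their backs; the gripper's body (78 mm by 193 mm) begins 47 mm behind the grasp point.
Start: joints at [88.47, 20.546, 0.682, 0, -70.136, -16.507], TCP at [0.209, 0.642, 0.246] pointing down, gripper open.
Joint ranges: [-176.03, 176.03], [-82.01, 121.73], [-58.28, 71.71], [-173.87, 95.51], [-174.79, -0.11], [-173.66, 173.66]. Speed limits (degrees/s): [136.94, 136.94, 172.46, 180, 180, 180].

### API

Orientations are given as [roll, pitch, yaw] about the fixed x, y, z axes, in that order (R = Rz(yaw) Ry(pitch) Rx(roll)).
In Python, from plant import r, optics gives the robot as it stands. The module is installed in compiled form; this text tells all that it offers.
- The arm moves only by the tool step_arm, never from a script. Its argument "increments" is a list of rows, each an object of numbers: "tx", "ty", "tz": the shift along the world's x, y, z in mm; "ax", "ay", "az": the turn, a rotation vector about the world's x, y, z in degrees; "claw": the gripper command: -1 is shut, 1 is fully open, values between are in proportion. In form: [{"tx": .., "ty": .., "tz": .., "ax": .., "ay": .., "az": .., "claw": ..}, ...]. A call has 1 to 12 rows; each row shifts and turns the commanded pose from where the row before left it; what a row does not reach is not made up. A row lasts 1/10 s, in which the tool goes at most 50 mm and 8.59 degrees, less where a joint would pass 70% of its speed; a pose out of reach is approached as far as the arm can. A call with a gripper value outside its range is refused whole. The fingers move at their own pace and stop on an object; "newtons" is the grip in N (left out, the last holds). Time passes only in rows, so rows that do not move let the fingers close. It gives the time, the measured TCP pose, the force and the opening at its end, in the units of the state.
- r.get_state(): the state, without advancing time (a new reading comes with each control period).
- optics.capture(name): name is "side" or "top" or "wrist"; returns a dict with "image" (480x640x3 uint8, blue, green, red), "depth" (480x640 float32, m along the optical axis (not along the pixel's ray), 0 where there is no reading), "fx", "fy", "cx", "cy" (pixels), "R" (3x3) and "t" (3): a world point X has camera coordinates R X + t. Camera axes: x right, y down, z forward; pixel columns grow to the right and rows downward; lengths in m; the calibration is good to about 2 mm. A picture is of the moment at which its call begins.
- r.close_job(): hands the job in, once; it reports no verdict.
The state is a dict: "time_s": time; "joints": joint angles; "qd": joint speeds; "joint_torque": joint torques, N m; "tcp_pos": TCP position; "eef_rot": TCP orientation; "contact_force": force on the tool from outside, world axes, zero at the start; "moment": the same for the moment, N m; "gripper_width": finger opening in m.
Only numpy, scipy, OpenCV 4.12 (cv2) and the standard library are available. Lean on these libraries where they do the work, as an engineer would, in place of code of your own. Each camera call takes 0.05 s, during which the arm holds its last target. There are 200 camera calls.

### The job

Turn the sample carousel counter-clockwise (seen from above) by pushing the upright post on its rim until the tall bottle is at the front and the tray is fully home against its stop, then press the locking plunger all the way down behind the tray's lug. Be gentle, never pressing harder than 20 N: everything on the tray stays standing in its place and the other bottles and the beaker on the bench are left alone.

Things in the scene. Friction and masses are not known exactly. Their poses are not given: they have to be found in the camera images.
- foot: Fixed grey round foot of the carousel, 200 mm across, 8 mm high. Origin on the turning axis at bench height, z up. Its -x side is the front, where a 14 mm wide bright pointer bar reaches 165 mm from the axis. On its +y (left) side a metal stop block, 56 mm high, 131 to 195 mm from the axis, is clamped by hand: it sits up to 0.14 rad either way around the axis, not measured; find the stop by feel.
- tray: Grey round tray, 250 mm across, upper face 35 mm above the bench. Turns about the foot's vertical axis with a stiff bearing (2 to 4 N at the post), stays where left. Origin on the axis at bench height, z up. Starts 0.55 to 1.55 rad clockwise of home; turn it counter-clockwise (positive). At home its x axis is within 0.14 rad of the foot's. The tall bottle's place is at (-0.062, 0).
- lug (a point): Top of the steel lug on the tray's edge, 34 mm wide, 14 mm high, reaching 150 mm from the axis, 1.75 rad counter-clockwise of the tray's +x. At home its leading side rests on the block's hard steel stop face, where the push force rises steeply. The plunger's pin then has 2 mm of play behind its trailing side; with the tray short of home the pin lands on the lug and stays up.
- tray_mark (a point): Point at the edge of the tray's upper face, 120 mm from the axis on its -x side, at the outer end of a white radial line just outside the tall bottle's place. At home it is at the front, near the pointer of the foot (within 17 mm of its line).
- post (a point): Centre of the top of the upright steel finger post on the tray: a rod of 14 mm diameter, 50 mm high (35 to 85 mm above the bench), 113 mm from the axis, 0.6 rad clockwise of the tray's +x. Push it along its circle, from its clockwise side, with the closed fingertips standing at about half its height.
- tall_place (a point): Centre of the tall bottle's place on the tray, on its upper face, 62 mm from the axis; moves with the tray.
- lock (a joint): Locking plunger on the stop block: how far it is pressed down, 0 m up (as at the start) to 0.014 m fully down; about 3 N of friction, no spring, stays where left. White round knob 38 mm across, top 96 mm above the bench when up, 82 mm when down. With the tray home the knob is centred at (-0.002, 0.140) in the tray's frame. The 8 mm pin's tip is 36 mm above the bench when up.
- tall_bottle: The tall white dropper bottle, 34 mm in diameter and 78 mm high with a cone top, standing loose on the tray. Origin at the centre of its underside.
- vial1: Small square glass vial, 24 mm wide and 42 mm high with a white cap, standing loose on the tray 60 degrees counter-clockwise of the tall bottle's place, 62 mm from the axis. Origin at the centre of its underside.
- vial2: Small square glass vial, 24 mm wide and 42 mm high with a white cap, standing loose on the tray 120 degrees counter-clockwise of the tall bottle's place, 62 mm from the axis. Origin at the centre of its underside.
- vial3: Small square glass vial, 24 mm wide and 42 mm high with a white cap, standing loose on the tray 180 degrees counter-clockwise of the tall bottle's place, 62 mm from the axis. Origin at the centre of its underside.
- vial4: Small square glass vial, 24 mm wide and 42 mm high with a white cap, standing loose on the tray 240 degrees counter-clockwise of the tall bottle's place, 62 mm from the axis. Origin at the centre of its underside.
- vial5: Small square glass vial, 24 mm wide and 42 mm high with a white cap, standing loose on the tray 300 degrees counter-clockwise of the tall bottle's place, 62 mm from the axis. Origin at the centre of its underside.
- sample_bottle_a: Wide white sample bottle, 64 mm across and 130 mm high, standing loose on the bench to the robot's right; to be left alone. Origin at the centre of its underside.
- sample_bottle_b: Wide white sample bottle, 64 mm across and 130 mm high, standing loose on the bench to the robot's right; to be left alone. Origin at the centre of its underside.
- beaker: Glass beaker, 68 mm across and 75 mm high, standing loose on the bench to the robot's left; to be left alone. Origin at the centre of its underside.
Mind the look-alikes: they are no part of the job. Leave any green look-alike of the vial4 alone. Leave any turquoise or yellow look-alike of the vial3 alone.

How it is judged (in metres and radians):
On the way, in this order (a step that is already met when the one before it is completed fails the run):
1. the tall bottle has been turned to the front, with the plunger still up (y of tray_mark in the frame of foot between -0.0185 and 0.0185 m and x of tray_mark in the frame of foot below -0.1 m and value of joint lock below 0.005 m), for 0.1 s.
2. the plunger is pressed fully down behind the lug (y of tray_mark in the frame of foot between -0.0185 and 0.0185 m and x of tray_mark in the frame of foot below -0.1 m and value of joint lock above 0.0115 m), for 0.2 s.
At the end, for the whole second after the job is handed in: The tray is at rest with its mark within 18.5 mm of the foot's front line (what the setting of the stop allows), the plunger is at least 11.5 mm down, the tall bottle stands upright within 12 mm of its place, and all five vials stand upright (all of step 2 and horizontal distance between tall_bottle and tall_place below 0.012 m and angular speed of tray below 0.03 rad/s and angle between each of tall_bottle, vial1, vial2, vial3, vial4, vial5's own z axis and vertical below 0.15 rad); the robot touches nothing.
It fails at once if something is pushed harder than 20 N by the fingers or the arm (contact force between any of the fingers, the arm and anything else above 20 N).
It fails at once if a bottle or vial on the tray is tipped, or the tall bottle slides more than 15 mm from its place (angle between any of tall_bottle, vial1, vial2, vial3, vial4, vial5's own z axis and vertical above 0.4 rad or horizontal distance between tall_bottle and tall_place above 0.015 m).
It fails at once if a vial slides more than 15 mm from its place on the tray (x of any of vial1, vial5 in the frame of tray above -0.016 m or x of any of vial1, vial5 in the frame of tray below -0.046 m or y of any of vial1, vial2 in the frame of tray above -0.0387 m or y of any of vial1, vial2 in the frame of tray below -0.0687 m or x of any of vial2, vial4 in the frame of tray above 0.046 m or x of any of vial2, vial4 in the frame of tray below 0.016 m or x of vial3 in the frame of tray above 0.077 m or x of vial3 in the frame of tray below 0.047 m or y of vial3 in the frame of tray above 0.015 m or y of vial3 in the frame of tray below -0.015 m or y of any of vial4, vial5 in the frame of tray above 0.0687 m or y of any of vial4, vial5 in the frame of tray below 0.0387 m).
It fails at once if a bottle or the beaker beside the carousel is moved (distance of any of sample_bottle_a, sample_bottle_b, beaker from where it was at the start of the episode above 0.015 m).
It also fails if it takes over 59 s, if anything falls off the work surface, if the arm or the gripper's body presses on something with over 40 N, if the wrist force passes 120 N, or if a joint passes its speed limit or range.

## Working session

There is one attempt and no reset: what is moved stays moved. The work goes in short steps, Python scripts to look and compute and a tool call to move; the robot and the scene stay as the last step left them, time stands still between calls to the robot, and variables do not carry over. Pictures are saved under pics/ and viewed, about 8 in all and at most 12, crops included, and the job is handed in when it is done.

Besides the shell and the picture viewer there is one more tool, called by a JSON object that holds its "name" and its "arguments". step_arm: Moves the arm, as the interface text tells. Its arguments: {"type":"object","properties":{"increments":{"type":"array","items":{"type":"object","properties":{"tx":{"type":"number"},"ty":{"type":"number"},"tz":{"type":"number"},"ax":{"type":"number"},"ay":{"type":"number"},"az":{"type":"number"},"claw":{"type":"number"}}}},"newtons":{"type":"number"}},"required":["increments"]}

```bash
mkdir -p pics; cat > h.py <<'E'
import numpy as np,cv2
from plant import r,optics
def px2plane(c,u,v,z):
    d=c["R"].T@np.array([(u-c["cx"])/c["fx"],(v-c["cy"])/c["fy"],1]); o=-c["R"].T@np.array(c["t"])
    return o+d*(z-o[2])/d[2]
def proj(c,X):
    p=c["R"]@np.array(X)+c["t"]; return c["fx"]*p[0]/p[2]+c["cx"],c["fy"]*p[1]/p[2]+c["cy"]
def pts(c):
    v,u=np.mgrid[0:480,0:640]; d=c["depth"]
    P=np.stack([(u-c["cx"])/c["fx"]*d,(v-c["cy"])/c["fy"]*d,d],-1)
    return (P-c["t"])@c["R"]
E
python3 - <<'E'
from h import *
for n in("top","side"):
    c=optics.capture(n); cv2.imwrite(f"pics/{n}1.png",c["image"]); np.savez(f"{n}1.npz",**c)
    print(n,c["fx"],-c["R"].T@np.array(c["t"]))
print(r.get_state())
E
```

```text
top 451.39746792675646 [0.43815403 0.02916824 0.97010232]
side 505.11110000675814 [ 0.48965471 -0.9066001   0.67925908]
{'time_s': 0.1, 'joints': array([ 8.84706739e+01,  2.05867200e+01,  6.40098758e-01, -1.70726855e-02,
       -7.01366019e+01, -1.65059859e+01]), 'qd': array([ 0.01742294, -0.03169565,  0.18365508,  0.02942835, -0.01662459,
       -0.00528233]), 'joint_torque': array([-1.30810589e-03, -5.84164524e+01,  2.93751562e+01,  7.01568604e+00,
        1.01635815e-02, -5.67807808e-05]), 'tcp_pos': array([0.20889289, 0.64143886, 0.24473352]), 'eef_rot': array([ 1.79915646e+02, -8.25806997e-03, -1.80411186e+01]), 'contact_force': array([-0.0725778 , -0.42369573,  0.59036343]), 'moment': array([ 0.00801914,  0.01542989, -0.04084628]), 'gripper_width': 0.08795113195278094}
```

View pics/top1.png

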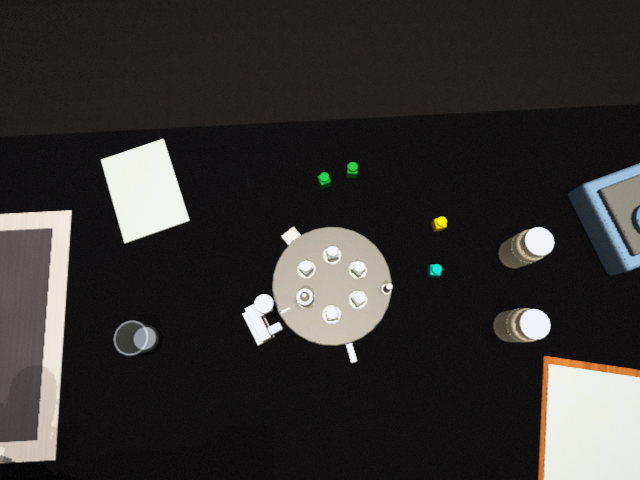

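View pics/side1.png

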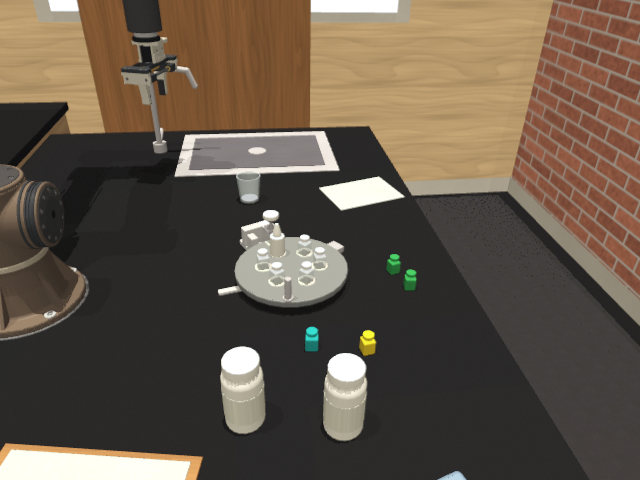

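The top view shows the tray centred near (332,286), its post at (387,289), the lug at (291,236), the knob at (264,303), the pointer bar at (352,355) and the tall bottle at (305,297). The side view agrees. Next I measure these.

```bash
python3 - <<'E'
from h import *
c=dict(np.load("top1.npz")); im=c["image"].astype(int); hsv=cv2.cvtColor(c["image"],cv2.COLOR_BGR2HSV)
P=pts(c); v,u=np.mgrid[0:480,0:640]
# tray disc: everything bright within roi
roi=((u-332)**2+(v-286)**2<75**2)
z=P[...,2]; m=roi&(abs(z-0.035)<0.006)
print("z hist",np.histogram(z[roi],bins=np.arange(-.01,.13,.01)))
cn=max(cv2.findContours(((roi&(im.max(2)>70)&((u-332)**2+(v-286)**2<62**2))*255).astype(np.uint8),0,1)[0],key=cv2.contourArea)
h=cv2.convexHull(cn)[:,0]
W=np.array([px2plane(c,a,b,.035)[:2] for a,b in cn[:,0]])
from scipy.optimize import least_squares
f=least_squares(lambda p:np.hypot(*(W-p[:2]).T)-p[2],[.45,0,.125],loss="soft_l1",f_scale=.001); print("tray",f.x)
ax=f.x[:2]
def blob(cu,cv_,R,z0,th,zc=None):
    g=((u-cu)**2+(v-cv_)**2<R*R)&(im.min(2)>th)
    if zc: g&=abs(z-zc)<.012
    uu,vv=u[g].mean(),v[g].mean(); p=px2plane(c,uu,vv,z0); d=p[:2]-ax
    return g.sum(),(uu.round(1),vv.round(1)),p.round(4),"r",np.hypot(*d).round(4),"ang",np.degrees(np.arctan2(d[1],d[0])).round(1)
print("pointer",blob(352,355,11,.004,120))
print("knob",blob(264,303,14,.096,150,.096)); print("lug",blob(291,236,10,.035,120)) 
print("tall top",blob(305,297,8,.113,60,.1)); print("post",blob(388,288,9,.085,0,.085)); print("mark",blob(286,310,5,.035,150))
for nm,(a,b) in dict(post=(388,288),tall=(305,297),vial=(358,270),knob=(264,303)).items(): print(nm,z[b-6:b+7:2,a-6:a+7:2].round(3).max())
print("block",blob(260,327,25,.056,150,.056))
E
python3 - <<'E'
import cv2
a=cv2.imread('pics/top1.png')[215:375,230:410]; b=cv2.resize(a,None,fx=4.4,fy=3.7,interpolation=cv2.INTER_CUBIC)
cv2.imwrite('pics/crop1.png',cv2.resize(a,(675,600),interpolation=cv2.INTER_CUBIC))
E
```

```text
z hist (array([ 2856,  3058,    35,   135, 10032,   168,    57,   257,   460,
         201,   259,    27,    17,     0]), array([-0.01,  0.  ,  0.01,  0.02,  0.03,  0.04,  0.05,  0.06,  0.07,
        0.08,  0.09,  0.1 ,  0.11,  0.12,  0.13]))
tray [0.55681927 0.00980569 0.12366527]
pointer (np.int64(127), (np.float64(351.3), np.float64(353.4)), array([ 0.414 , -0.0238,  0.004 ]), 'r', np.float64(0.1468), 'ang', np.float64(-166.7))
knob (np.int64(285), (np.float64(263.8), np.float64(303.1)), array([0.5197, 0.1436, 0.096 ]), 'r', np.float64(0.1388), 'ang', np.float64(105.5))
lug (np.int64(252), (np.float64(291.6), np.float64(236.7)), array([0.663 , 0.0886, 0.035 ]), 'r', np.float64(0.1322), 'ang', np.float64(36.6))
tall top (np.int64(60), (np.float64(304.8), np.float64(296.1)), array([0.5271, 0.0632, 0.113 ]), 'r', np.float64(0.0611), 'ang', np.float64(119.1))
post (np.int64(41), (np.float64(389.0), np.float64(286.0)), array([ 0.5407, -0.102 ,  0.085 ]), 'r', np.float64(0.113), 'ang', np.float64(-98.2))
mark (np.int64(69), (np.float64(286.0), np.float64(310.0)), array([0.5087, 0.1062, 0.035 ]), 'r', np.float64(0.1078), 'ang', np.float64(116.5))
post 0.088
tall 0.114
vial 0.079
knob 0.098
block (np.int64(460), (np.float64(259.7), np.float64(322.6)), array([0.4851, 0.158 , 0.056 ]), 'r', np.float64(0.1646), 'ang', np.float64(115.8))
```

View pics/crop1.png

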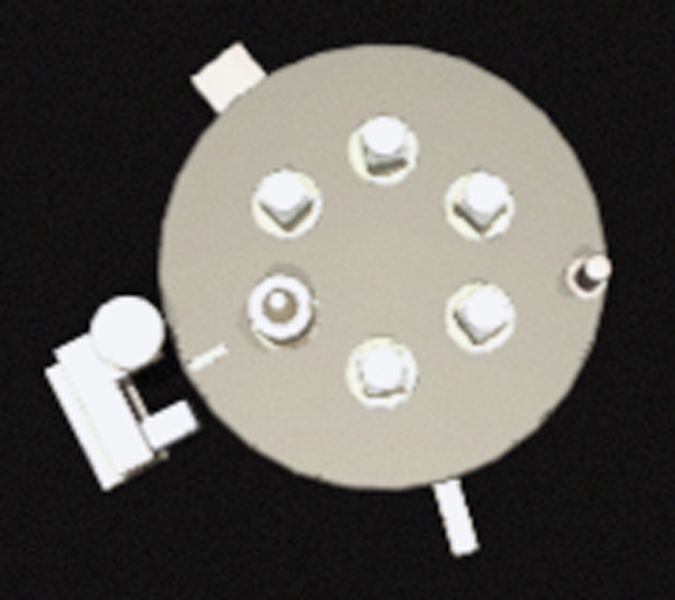

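{"name": "step_arm", "arguments": {"increments": [{"tx": 20,"ty": -28,"az": -8,"claw": -1},{"tx": 20,"ty": -28,"az": -8,"claw": -1},{"tx": 20,"ty": -28,"az": -8,"claw": -1},{"tx": 20,"ty": -28,"az": -8,"claw": -1},{"tx": 20,"ty": -28,"az": -8,"claw": -1},{"tx": 20,"ty": -28,"az": -8,"claw": -1},{"tx": 20,"ty": -28,"az": -8,"claw": -1},{"tx": 20,"ty": -28,"az": -8,"claw": -1},{"tx": 20,"ty": -28,"az": -8,"claw": -1},{"tx": 20,"ty": -28,"az": -8,"claw": -1},{"tx": 20,"ty": -28,"az": -8,"claw": -1},{"tx": 20,"ty": -28,"az": -8,"claw": -1}], "newtons": 20}}

```text
$.increments[0]: bad value
```

```bash
python3 -c "
from h import *
s=r.get_state()
for k in('joints','tcp_pos','eef_rot'):print(k,s[k].round(3))"
```

```text
joints [ 8.8471e+01  2.0587e+01  6.4000e-01 -1.7000e-02 -7.0137e+01 -1.6506e+01]
tcp_pos [0.209 0.641 0.245]
eef_rot [ 1.79916e+02 -8.00000e-03 -1.80410e+01]
```

{"name": "step_arm", "arguments": {"increments": [{"tx": 20,"ty": -28,"tz": 0,"ax": 0,"ay": 0,"az": -8,"claw": -1},{"tx": 20,"ty": -28,"tz": 0,"ax": 0,"ay": 0,"az": -8,"claw": -1},{"tx": 20,"ty": -28,"tz": 0,"ax": 0,"ay": 0,"az": -8,"claw": -1},{"tx": 20,"ty": -28,"tz": 0,"ax": 0,"ay": 0,"az": -8,"claw": -1},{"tx": 20,"ty": -28,"tz": 0,"ax": 0,"ay": 0,"az": -8,"claw": -1},{"tx": 20,"ty": -28,"tz": 0,"ax": 0,"ay": 0,"az": -8,"claw": -1},{"tx": 20,"ty": -28,"tz": 0,"ax": 0,"ay": 0,"az": -8,"claw": -1},{"tx": 20,"ty": -28,"tz": 0,"ax": 0,"ay": 0,"az": -8,"claw": -1},{"tx": 20,"ty": -28,"tz": 0,"ax": 0,"ay": 0,"az": -8,"claw": -1},{"tx": 20,"ty": -28,"tz": 0,"ax": 0,"ay": 0,"az": -8,"claw": -1},{"tx": 20,"ty": -28,"tz": 0,"ax": 0,"ay": 0,"az": -8,"claw": -1},{"tx": 20,"ty": -28,"tz": 0,"ax": 0,"ay": 0,"az": -8,"claw": -1}], "newtons": 20}}

```text
time_s: 1.3
tcp_pos: [0.4495, 0.3044, 0.2454]
eef_rot: [180.0, -0.0, -114.4]
contact_force: [0.6, 0.7, 1.0]
gripper_width: 0.0013
```

```bash
python3 -c "
from h import *
s=r.get_state()
for k in('joints','tcp_pos','eef_rot'):print(k,s[k].round(3))"
```

```text
joints [ 5.4798e+01  8.1310e+00 -1.6052e+01 -6.0000e-03 -6.5838e+01 -7.9154e+01]
tcp_pos [0.449 0.304 0.245]
eef_rot [ 1.79991e+02 -2.00000e-02 -1.14358e+02]
```

{"name": "step_arm", "arguments": {"increments": [{"tx": 5,"ty": -33,"tz": 0,"ax": 0,"ay": 0,"az": -6,"claw": -1},{"tx": 5,"ty": -33,"tz": 0,"ax": 0,"ay": 0,"az": -6,"claw": -1},{"tx": 5,"ty": -33,"tz": 0,"ax": 0,"ay": 0,"az": -6,"claw": -1},{"tx": 5,"ty": -33,"tz": 0,"ax": 0,"ay": 0,"az": -6,"claw": -1},{"tx": 5,"ty": -33,"tz": 0,"ax": 0,"ay": 0,"az": -6,"claw": -1},{"tx": 5,"ty": -33,"tz": 0,"ax": 0,"ay": 0,"az": -6,"claw": -1},{"tx": 5,"ty": -33,"tz": 0,"ax": 0,"ay": 0,"az": -6,"claw": -1},{"tx": 5,"ty": -33,"tz": 0,"ax": 0,"ay": 0,"az": -6,"claw": -1},{"tx": 5,"ty": -33,"tz": 0,"ax": 0,"ay": 0,"az": -6,"claw": -1},{"tx": 5,"ty": -33,"tz": 0,"ax": 0,"ay": 0,"az": -6,"claw": -1},{"tx": 5,"ty": -33,"tz": 0,"ax": 0,"ay": 0,"az": -6,"claw": -1},{"tx": 5,"ty": -33,"tz": 0,"ax": 0,"ay": 0,"az": -6,"claw": -1}]}}

```text
time_s: 2.5
tcp_pos: [0.5088, -0.0916, 0.2454]
eef_rot: [180.0, -0.0, 173.7]
contact_force: [0.2, 0.6, 0.0]
gripper_width: 0.0002
```

```bash
python3 -c "
from h import *
s=r.get_state()
for k in('joints','tcp_pos','eef_rot','contact_force'):print(k,s[k].round(3))
c=optics.capture('wrist');cv2.imwrite('pics/w1.png',c['image']);print(-c['R'].T@np.array(c['t']))
print(proj(c,[.5407,-.102,.085]),proj(c,list(s['tcp_pos'][:2])+[s['tcp_pos'][2]-.019]))"
```

```text
joints [ 1.15690e+01  5.60100e+00 -1.90080e+01 -1.00000e-02 -6.54060e+01
 -1.07849e+02]
tcp_pos [ 0.509 -0.092  0.245]
eef_rot [ 1.79996e+02 -1.70000e-02  1.73717e+02]
contact_force [0.156 0.572 0.01 ]
[ 0.43335278 -0.0824645   0.38458208]
(np.float64(312.52390577992054), np.float64(265.5458711365736)) (np.float64(320.610146405935), np.float64(307.34428453062503))
```

View pics/w1.png

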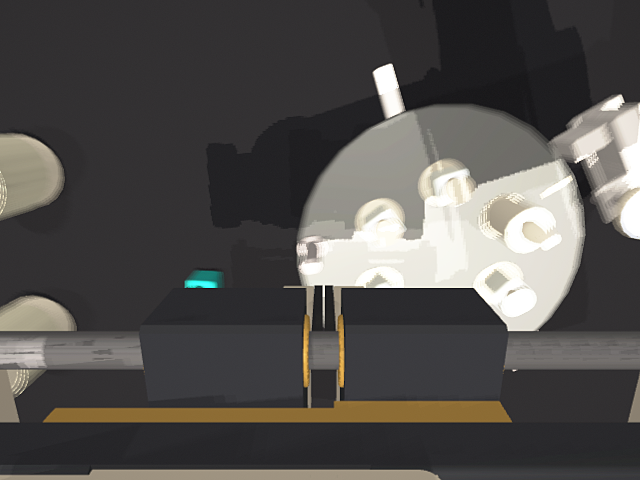

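The wrist view shows the post at about (310,258), against a predicted (312,265). It stands straight ahead of the closed fingers. Lowering now.

{"name": "step_arm", "arguments": {"increments": [{"tx": 0,"ty": -3,"tz": -18,"ax": 0,"ay": 0,"az": -1,"claw": -1},{"tx": 0,"ty": -3,"tz": -18,"ax": 0,"ay": 0,"az": -1,"claw": -1},{"tx": 0,"ty": 0,"tz": -18,"ax": 0,"ay": 0,"az": 0,"claw": -1},{"tx": 0,"ty": 0,"tz": -18,"ax": 0,"ay": 0,"az": 0,"claw": -1},{"tx": 0,"ty": 0,"tz": -18,"ax": 0,"ay": 0,"az": 0,"claw": -1},{"tx": 0,"ty": 0,"tz": -18,"ax": 0,"ay": 0,"az": 0,"claw": -1},{"tx": 0,"ty": 0,"tz": -18,"ax": 0,"ay": 0,"az": 0,"claw": -1},{"tx": 0,"ty": 0,"tz": -16,"ax": 0,"ay": 0,"az": 0,"claw": -1},{"tx": 0,"ty": 0,"tz": -14,"ax": 0,"ay": 0,"az": 0,"claw": -1},{"tx": 0,"ty": 0,"tz": -10,"ax": 0,"ay": 0,"az": 0,"claw": -1},{"tx": 0,"ty": 0,"tz": 0,"ax": 0,"ay": 0,"az": 0,"claw": -1},{"tx": 0,"ty": 0,"tz": 0,"ax": 0,"ay": 0,"az": 0,"claw": -1}]}}

```text
time_s: 3.75
tcp_pos: [0.5092, -0.0962, 0.0797]
eef_rot: [-180.0, -0.0, 172.0]
contact_force: [0.7, -0.1, 0.0]
gripper_width: 0.0006
```

{"name": "step_arm", "arguments": {"increments": [{"tx": 2,"ty": 0,"tz": 0,"ax": 0,"ay": 0,"az": 0,"claw": -1},{"tx": 2,"ty": 0,"tz": 0,"ax": 0,"ay": 0,"az": 0,"claw": -1},{"tx": 2,"ty": 0,"tz": 0,"ax": 0,"ay": 0,"az": 0,"claw": -1},{"tx": 2,"ty": 0,"tz": 0,"ax": 0,"ay": 0,"az": 0,"claw": -1},{"tx": 1,"ty": 0,"tz": 0,"ax": 0,"ay": 0,"az": 0,"claw": -1},{"tx": 1,"ty": 0,"tz": 0,"ax": 0,"ay": 0,"az": 0,"claw": -1},{"tx": 1,"ty": 0,"tz": 0,"ax": 0,"ay": 0,"az": 0,"claw": -1},{"tx": 1,"ty": 0,"tz": 0,"ax": 0,"ay": 0,"az": 0,"claw": -1},{"tx": 1,"ty": 0,"tz": 0,"ax": 0,"ay": 0,"az": 0,"claw": -1},{"tx": 1,"ty": 0,"tz": 0,"ax": 0,"ay": 0,"az": 0,"claw": -1},{"tx": 1,"ty": 0,"tz": 0,"ax": 0,"ay": 0,"az": 0,"claw": -1},{"tx": 1,"ty": 0,"tz": 0,"ax": 0,"ay": 0,"az": 0,"claw": -1}]}}

```text
time_s: 4.95
tcp_pos: [0.5244, -0.0963, 0.0794]
eef_rot: [-180.0, -0.1, 172.0]
contact_force: [-2.6, 0.3, 2.4]
gripper_width: 0.0002
```

```bash
python3 - <<'E'
import numpy as np
A=np.array([.5568,.0098]); p=np.array([.5252,-.0963])-A; r=np.hypot(*p); a0=np.degrees(np.arctan2(p[1],p[0])); print(r,a0)
a=a0
steps=[.5,1]+[1.5]*46
for k,s in enumerate(steps):
    q=lambda x:r*1000*np.array([np.cos(np.radians(x)),np.sin(np.radians(x))])
    d=q(a+s)-q(a); a+=s; print(k+1,s,round(a-a0,1),d.round(1), (A*1000+q(a)).round(1) if (k+1)%12==0 else "")
E
```

```text
0.11070578124018636 -106.58522786530311
1 0.5 0.5 [ 0.9 -0.3] 
2 1 1.5 [ 1.9 -0.5] 
3 1.5 3.0 [ 2.8 -0.7] 
4 1.5 4.5 [ 2.8 -0.6] 
5 1.5 6.0 [ 2.8 -0.6] 
6 1.5 7.5 [ 2.9 -0.5] 
7 1.5 9.0 [ 2.9 -0.4] 
8 1.5 10.5 [ 2.9 -0.3] 
9 1.5 12.0 [ 2.9 -0.3] 
10 1.5 13.5 [ 2.9 -0.2] 
11 1.5 15.0 [ 2.9 -0.1] 
12 1.5 16.5 [ 2.9 -0. ] [ 556.6 -100.9]
13 1.5 18.0 [2.9 0. ] 
14 1.5 19.5 [2.9 0.1] 
15 1.5 21.0 [2.9 0.2] 
16 1.5 22.5 [2.9 0.3] 
17 1.5 24.0 [2.9 0.3] 
18 1.5 25.5 [2.9 0.4] 
19 1.5 27.0 [2.9 0.5] 
20 1.5 28.5 [2.8 0.6] 
21 1.5 30.0 [2.8 0.6] 
22 1.5 31.5 [2.8 0.7] 
23 1.5 33.0 [2.8 0.8] 
24 1.5 34.5 [2.8 0.9] [590.9 -95.5]
25 1.5 36.0 [2.7 0.9] 
26 1.5 37.5 [2.7 1. ] 
27 1.5 39.0 [2.7 1.1] 
28 1.5 40.5 [2.7 1.1] 
29 1.5 42.0 [2.6 1.2] 
30 1.5 43.5 [2.6 1.3] 
31 1.5 45.0 [2.6 1.3] 
32 1.5 46.5 [2.5 1.4] 
33 1.5 48.0 [2.5 1.5] 
34 1.5 49.5 [2.5 1.5] 
35 1.5 51.0 [2.4 1.6] 
36 1.5 52.5 [2.4 1.7] [621.7 -79.9]
37 1.5 54.0 [2.3 1.7] 
38 1.5 55.5 [2.3 1.8] 
39 1.5 57.0 [2.2 1.8] 
40 1.5 58.5 [2.2 1.9] 
41 1.5 60.0 [2.1 2. ] 
42 1.5 61.5 [2.1 2. ] 
43 1.5 63.0 [2.  2.1] 
44 1.5 64.5 [2.  2.1] 
45 1.5 66.0 [1.9 2.2] 
46 1.5 67.5 [1.9 2.2] 
47 1.5 69.0 [1.8 2.3] 
48 1.5 70.5 [1.7 2.3] [646.3 -55.4]
```

{"name": "step_arm", "arguments": {"increments": [{"tx": 0.9,"ty": -0.3,"tz": 0,"ax": 0,"ay": 0,"az": 0.5,"claw": -1},{"tx": 1.9,"ty": -0.5,"tz": 0,"ax": 0,"ay": 0,"az": 1,"claw": -1},{"tx": 2.8,"ty": -0.7,"tz": 0,"ax": 0,"ay": 0,"az": 1.5,"claw": -1},{"tx": 2.8,"ty": -0.6,"tz": 0,"ax": 0,"ay": 0,"az": 1.5,"claw": -1},{"tx": 2.8,"ty": -0.6,"tz": 0,"ax": 0,"ay": 0,"az": 1.5,"claw": -1},{"tx": 2.9,"ty": -0.5,"tz": 0,"ax": 0,"ay": 0,"az": 1.5,"claw": -1},{"tx": 2.9,"ty": -0.4,"tz": 0,"ax": 0,"ay": 0,"az": 1.5,"claw": -1},{"tx": 2.9,"ty": -0.3,"tz": 0,"ax": 0,"ay": 0,"az": 1.5,"claw": -1},{"tx": 2.9,"ty": -0.3,"tz": 0,"ax": 0,"ay": 0,"az": 1.5,"claw": -1},{"tx": 2.9,"ty": -0.2,"tz": 0,"ax": 0,"ay": 0,"az": 1.5,"claw": -1},{"tx": 2.9,"ty": -0.1,"tz": 0,"ax": 0,"ay": 0,"az": 1.5,"claw": -1},{"tx": 2.9,"ty": 0,"tz": 0,"ax": 0,"ay": 0,"az": 1.5,"claw": -1}]}}

```text
time_s: 6.15
tcp_pos: [0.5568, -0.1007, 0.0795]
eef_rot: [-180.0, 0.0, -171.4]
contact_force: [-2.2, -3.7, 0.3]
gripper_width: 0.0001
```

{"name": "step_arm", "arguments": {"increments": [{"tx": 2.9,"ty": 0,"tz": 0,"ax": 0,"ay": 0,"az": 1.5,"claw": -1},{"tx": 2.9,"ty": 0.1,"tz": 0,"ax": 0,"ay": 0,"az": 1.5,"claw": -1},{"tx": 2.9,"ty": 0.2,"tz": 0,"ax": 0,"ay": 0,"az": 1.5,"claw": -1},{"tx": 2.9,"ty": 0.3,"tz": 0,"ax": 0,"ay": 0,"az": 1.5,"claw": -1}]}}

```text
time_s: 6.55
tcp_pos: [0.5684, -0.1001, 0.0796]
eef_rot: [-180.0, 0.0, -165.4]
contact_force: [-2.0, -3.2, -0.0]
gripper_width: 0.0006
```

```bash
python3 -c "
from h import *
s=r.get_state()
print(s['contact_force'],s['tcp_pos'])
c=optics.capture('top');cv2.imwrite('pics/t2.png',cv2.resize(c['image'][200:380,220:430],(700,600),interpolation=cv2.INTER_CUBIC))"
```

```text
[-1.98460756 -3.17786226 -0.02997133] [ 0.56841989 -0.10006374  0.07956631]
```

View pics/t2.png

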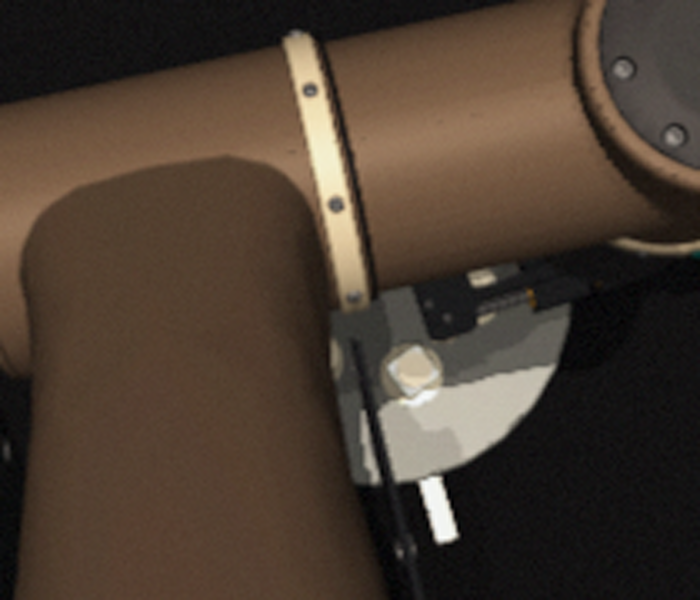

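The arm hides most of the tray from above, but the visible vial has moved round counter-clockwise and stands upright. Force is about 3.5 N, so I keep going.

{"name": "step_arm", "arguments": {"increments": [{"tx": 2.9,"ty": 0.3,"tz": 0,"ax": 0,"ay": 0,"az": 1.5,"claw": -1},{"tx": 2.9,"ty": 0.4,"tz": 0,"ax": 0,"ay": 0,"az": 1.5,"claw": -1},{"tx": 2.9,"ty": 0.5,"tz": 0,"ax": 0,"ay": 0,"az": 1.5,"claw": -1},{"tx": 2.8,"ty": 0.6,"tz": 0,"ax": 0,"ay": 0,"az": 1.5,"claw": -1},{"tx": 2.8,"ty": 0.6,"tz": 0,"ax": 0,"ay": 0,"az": 1.5,"claw": -1},{"tx": 2.8,"ty": 0.7,"tz": 0,"ax": 0,"ay": 0,"az": 1.5,"claw": -1},{"tx": 2.8,"ty": 0.8,"tz": 0,"ax": 0,"ay": 0,"az": 1.5,"claw": -1},{"tx": 2.8,"ty": 0.9,"tz": 0,"ax": 0,"ay": 0,"az": 1.5,"claw": -1},{"tx": 2.7,"ty": 0.9,"tz": 0,"ax": 0,"ay": 0,"az": 1.5,"claw": -1},{"tx": 2.7,"ty": 1.0,"tz": 0,"ax": 0,"ay": 0,"az": 1.5,"claw": -1},{"tx": 2.7,"ty": 1.1,"tz": 0,"ax": 0,"ay": 0,"az": 1.5,"claw": -1},{"tx": 2.7,"ty": 1.1,"tz": 0,"ax": 0,"ay": 0,"az": 1.5,"claw": -1}]}}

```text
time_s: 7.8
tcp_pos: [0.602, -0.0912, 0.0796]
eef_rot: [-180.0, 0.0, -147.4]
contact_force: [0.1, -4.2, -0.8]
gripper_width: -0.0001
```

{"name": "step_arm", "arguments": {"increments": [{"tx": 2.8,"ty": 0.9,"tz": 0,"ax": 0,"ay": 0,"az": 1.5,"claw": -1},{"tx": 2.8,"ty": 1.0,"tz": 0,"ax": 0,"ay": 0,"az": 1.5,"claw": -1},{"tx": 2.8,"ty": 1.0,"tz": 0,"ax": 0,"ay": 0,"az": 1.5,"claw": -1},{"tx": 2.7,"ty": 1.1,"tz": 0,"ax": 0,"ay": 0,"az": 1.5,"claw": -1},{"tx": 2.7,"ty": 1.2,"tz": 0,"ax": 0,"ay": 0,"az": 1.5,"claw": -1},{"tx": 2.7,"ty": 1.2,"tz": 0,"ax": 0,"ay": 0,"az": 1.5,"claw": -1},{"tx": 2.5,"ty": 1.5,"tz": 0,"ax": 0,"ay": 0,"az": 1.5,"claw": -1},{"tx": 2.4,"ty": 1.6,"tz": 0,"ax": 0,"ay": 0,"az": 1.5,"claw": -1}]}}

```text
time_s: 8.6
tcp_pos: [0.6232, -0.0816, 0.0795]
eef_rot: [180.0, -0.0, -135.4]
contact_force: [-1.9, -2.0, -0.3]
gripper_width: 0.0003
```

{"name": "step_arm", "arguments": {"increments": [{"tx": 2.4,"ty": 1.7,"tz": 0,"ax": 0,"ay": 0,"az": 1.5,"claw": -1},{"tx": 2.3,"ty": 1.8,"tz": 0,"ax": 0,"ay": 0,"az": 1.5,"claw": -1},{"tx": 2.3,"ty": 1.8,"tz": 0,"ax": 0,"ay": 0,"az": 1.5,"claw": -1},{"tx": 2.2,"ty": 1.9,"tz": 0,"ax": 0,"ay": 0,"az": 1.5,"claw": -1},{"tx": 2.2,"ty": 2.0,"tz": 0,"ax": 0,"ay": 0,"az": 1.5,"claw": -1},{"tx": 2.1,"ty": 2.0,"tz": 0,"ax": 0,"ay": 0,"az": 1.5,"claw": -1},{"tx": 2.1,"ty": 2.1,"tz": 0,"ax": 0,"ay": 0,"az": 1.5,"claw": -1},{"tx": 1.3,"ty": 1.4,"tz": 0,"ax": 0,"ay": 0,"az": 1,"claw": -1},{"tx": 0.7,"ty": 0.7,"tz": 0,"ax": 0,"ay": 0,"az": 0.5,"claw": -1}]}}

```text
time_s: 9.5
tcp_pos: [0.6408, -0.0661, 0.0795]
eef_rot: [-180.0, 0.0, -123.5]
contact_force: [-1.3, -1.7, -0.5]
gripper_width: 0.0003
```

```bash
python3 - <<'E'
from h import *
A=np.array([.5568,.0098])
s=r.get_state(); p=s['tcp_pos'][:2]-A; a=s['eef_rot'][2]; n=np.array([np.cos(np.radians(a)),np.sin(np.radians(a))])
post=s['tcp_pos'][:2]-n*.0165-A
print(s['contact_force'],"post r",np.hypot(*post),"tray yaw",np.degrees(np.arctan2(post[1],post[0]))+34.4)
c=optics.capture("top");cv2.imwrite('pics/t3.png',cv2.resize(c['image'][200:380,220:430],(700,600),interpolation=cv2.INTER_CUBIC)); np.savez("t3.npz",**c)
E
```

```text
[-1.34138354 -1.66266351 -0.50850313] post r 0.11195635675582284 tray yaw 0.660882223955106
```

View pics/t3.png

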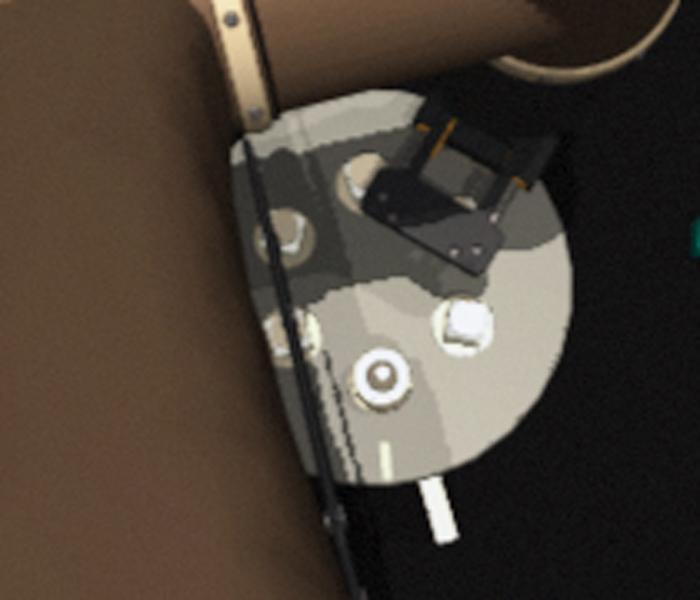

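The tall bottle is nearly at the front: its white line at (386,460) is about 13° short of the pointer at (437,510). All the vials I can see stand in their rings. I slow down from here.

{"name": "step_arm", "arguments": {"increments": [{"tx": 1.3,"ty": 1.5,"tz": 0,"ax": 0,"ay": 0,"az": 1,"claw": -1},{"tx": 1.3,"ty": 1.5,"tz": 0,"ax": 0,"ay": 0,"az": 1,"claw": -1},{"tx": 1.3,"ty": 1.5,"tz": 0,"ax": 0,"ay": 0,"az": 1,"claw": -1},{"tx": 1.2,"ty": 1.5,"tz": 0,"ax": 0,"ay": 0,"az": 1,"claw": -1},{"tx": 1.2,"ty": 1.6,"tz": 0,"ax": 0,"ay": 0,"az": 1,"claw": -1},{"tx": 1.2,"ty": 1.6,"tz": 0,"ax": 0,"ay": 0,"az": 1,"claw": -1},{"tx": 1.1,"ty": 1.6,"tz": 0,"ax": 0,"ay": 0,"az": 1,"claw": -1},{"tx": 0.5,"ty": 0.8,"tz": 0,"ax": 0,"ay": 0,"az": 0.5,"claw": -1},{"tx": 0.5,"ty": 0.8,"tz": 0,"ax": 0,"ay": 0,"az": 0.5,"claw": -1},{"tx": 0.5,"ty": 0.8,"tz": 0,"ax": 0,"ay": 0,"az": 0.5,"claw": -1}]}}

```text
time_s: 10.55
tcp_pos: [0.6509, -0.0531, 0.0796]
eef_rot: [-180.0, 0.0, -115.0]
contact_force: [-0.1, -2.9, -0.7]
gripper_width: 0.0002
```

{"name": "step_arm", "arguments": {"increments": [{"tx": 0.3,"ty": 0.4,"tz": 0,"ax": 0,"ay": 0,"az": 0.25,"claw": -1},{"tx": 0.3,"ty": 0.4,"tz": 0,"ax": 0,"ay": 0,"az": 0.25,"claw": -1},{"tx": 0.3,"ty": 0.4,"tz": 0,"ax": 0,"ay": 0,"az": 0.25,"claw": -1},{"tx": 0.3,"ty": 0.4,"tz": 0,"ax": 0,"ay": 0,"az": 0.25,"claw": -1},{"tx": 0.3,"ty": 0.4,"tz": 0,"ax": 0,"ay": 0,"az": 0.25,"claw": -1},{"tx": 0.3,"ty": 0.4,"tz": 0,"ax": 0,"ay": 0,"az": 0.25,"claw": -1},{"tx": 0.3,"ty": 0.4,"tz": 0,"ax": 0,"ay": 0,"az": 0.25,"claw": -1},{"tx": 0.3,"ty": 0.4,"tz": 0,"ax": 0,"ay": 0,"az": 0.25,"claw": -1}]}}

```text
time_s: 11.35
tcp_pos: [0.6531, -0.0499, 0.0796]
eef_rot: [180.0, 0.0, -113.0]
contact_force: [-0.3, -2.0, 0.2]
gripper_width: 0.0007
```

{"name": "step_arm", "arguments": {"increments": [{"tx": 0.3,"ty": 0.5,"tz": 0,"ax": 0,"ay": 0,"az": 0.25,"claw": -1},{"tx": 0.3,"ty": 0.5,"tz": 0,"ax": 0,"ay": 0,"az": 0.25,"claw": -1},{"tx": 0.3,"ty": 0.5,"tz": 0,"ax": 0,"ay": 0,"az": 0.25,"claw": -1},{"tx": 0.3,"ty": 0.5,"tz": 0,"ax": 0,"ay": 0,"az": 0.25,"claw": -1},{"tx": 0.3,"ty": 0.5,"tz": 0,"ax": 0,"ay": 0,"az": 0.25,"claw": -1}]}}

```text
time_s: 11.85
tcp_pos: [0.6546, -0.0473, 0.0796]
eef_rot: [-180.0, -0.0, -111.8]
contact_force: [-0.0, -2.1, -0.5]
gripper_width: 0.0002
```

{"name": "step_arm", "arguments": {"increments": [{"tx": 0.2,"ty": 0.5,"tz": 0,"ax": 0,"ay": 0,"az": 0.25,"claw": -1},{"tx": 0.2,"ty": 0.5,"tz": 0,"ax": 0,"ay": 0,"az": 0.25,"claw": -1},{"tx": 0.2,"ty": 0.5,"tz": 0,"ax": 0,"ay": 0,"az": 0.25,"claw": -1}]}}

```text
time_s: 12.15
tcp_pos: [0.6554, -0.0459, 0.0796]
eef_rot: [-180.0, 0.0, -111.0]
contact_force: [-1.0, -3.2, -1.0]
gripper_width: 0.0006
```

{"name": "step_arm", "arguments": {"increments": [{"tx": 0.2,"ty": 0.5,"tz": 0,"ax": 0,"ay": 0,"az": 0.25,"claw": -1},{"tx": 0.2,"ty": 0.5,"tz": 0,"ax": 0,"ay": 0,"az": 0.25,"claw": -1}]}}

```text
time_s: 12.35
tcp_pos: [0.6558, -0.0449, 0.0796]
eef_rot: [-180.0, 0.0, -110.5]
contact_force: [0.2, -2.9, -1.4]
gripper_width: 0.0008
```

{"name": "step_arm", "arguments": {"increments": [{"tx": 0.2,"ty": 0.5,"tz": 0,"ax": 0,"ay": 0,"az": 0.25,"claw": -1},{"tx": 0.2,"ty": 0.5,"tz": 0,"ax": 0,"ay": 0,"az": 0.25,"claw": -1}]}}

```text
time_s: 12.55
tcp_pos: [0.6563, -0.0439, 0.0796]
eef_rot: [-180.0, 0.0, -110.0]
contact_force: [2.5, -2.7, -0.9]
gripper_width: 0.0006
```

{"name": "step_arm", "arguments": {"increments": [{"tx": 0.2,"ty": 0.5,"tz": 0,"ax": 0,"ay": 0,"az": 0.25,"claw": -1}]}}

```text
time_s: 12.65
tcp_pos: [0.6565, -0.0435, 0.0796]
eef_rot: [-180.0, 0.0, -109.8]
contact_force: [1.7, -4.5, -1.6]
gripper_width: 0.0004
```

{"name": "step_arm", "arguments": {"increments": [{"tx": 0.2,"ty": 0.5,"tz": 0,"ax": 0,"ay": 0,"az": 0.25,"claw": -1}]}}

```text
time_s: 12.75
tcp_pos: [0.6565, -0.0434, 0.0796]
eef_rot: [-180.0, -0.0, -109.5]
contact_force: [1.9, -7.3, -1.8]
gripper_width: 0.0007
```

{"name": "step_arm", "arguments": {"increments": [{"tx": 0.3,"ty": 0.2,"tz": 0,"ax": 0,"ay": 0,"az": 0,"claw": -1}]}}

```text
time_s: 12.85
tcp_pos: [0.6566, -0.0434, 0.0796]
eef_rot: [180.0, -0.1, -109.5]
contact_force: [0.5, -7.1, -0.6]
gripper_width: 0.0005
```

{"name": "step_arm", "arguments": {"increments": [{"tx": 0,"ty": 0,"tz": 0,"ax": 0,"ay": 0,"az": 0,"claw": -1},{"tx": 0,"ty": 0,"tz": 0,"ax": 0,"ay": 0,"az": 0,"claw": -1}]}}

```text
time_s: 13.05
tcp_pos: [0.6566, -0.0434, 0.0796]
eef_rot: [180.0, -0.1, -109.5]
contact_force: [1.4, -5.7, -1.1]
gripper_width: 0.0005
```

```bash
python3 - <<'E'
from h import *
A=np.array([.5568,.0098])
s=r.get_state(); a=s['eef_rot'][2]; n=np.array([np.cos(np.radians(a)),np.sin(np.radians(a))])
post=s['tcp_pos'][:2]-n*.0165-A
print(s['contact_force'],"post r",np.hypot(*post),"tray yaw",np.degrees(np.arctan2(post[1],post[0]))+34.4)
E
```

```text
[ 1.4114438  -5.73024635 -1.09669781] post r 0.11181255412167075 tray yaw 14.72337231814923
```

The push force rose steeply from about 3 to 7 N with the TCP standing still. The tray yaw from the finger position is 14.7°, the same as the knob-based prediction. One small extra push, then I back off and lift.

{"name": "step_arm", "arguments": {"increments": [{"tx": 0.1,"ty": 0.3,"tz": 0,"ax": 0,"ay": 0,"az": 0,"claw": -1},{"tx": 0,"ty": 0,"tz": 0,"ax": 0,"ay": 0,"az": 0,"claw": -1}]}}

```text
time_s: 13.25
tcp_pos: [0.6566, -0.0434, 0.0796]
eef_rot: [180.0, -0.1, -109.5]
contact_force: [0.9, -7.0, -1.2]
gripper_width: 0.0001
```

{"name": "step_arm", "arguments": {"increments": [{"tx": -0.3,"ty": -1,"tz": 0,"ax": 0,"ay": 0,"az": 0,"claw": -1},{"tx": -0.7,"ty": -2,"tz": 0,"ax": 0,"ay": 0,"az": 0,"claw": -1},{"tx": -1.3,"ty": -4,"tz": 0,"ax": 0,"ay": 0,"az": 0,"claw": -1},{"tx": -1.7,"ty": -5,"tz": 0,"ax": 0,"ay": 0,"az": 0,"claw": -1},{"tx": -1,"ty": -3,"tz": 6,"ax": 0,"ay": 0,"az": 0,"claw": -1},{"tx": 0,"ty": 0,"tz": 15,"ax": 0,"ay": 0,"az": 0,"claw": -1},{"tx": 0,"ty": 0,"tz": 20,"ax": 0,"ay": 0,"az": 0,"claw": -1},{"tx": 0,"ty": 0,"tz": 25,"ax": 0,"ay": 0,"az": 0,"claw": -1},{"tx": 0,"ty": 0,"tz": 30,"ax": 0,"ay": 0,"az": 0,"claw": -1},{"tx": 0,"ty": 0,"tz": 30,"ax": 0,"ay": 0,"az": 0,"claw": -1},{"tx": 0,"ty": 0,"tz": 20,"ax": 0,"ay": 0,"az": 0,"claw": -1},{"tx": 0,"ty": 0,"tz": 0,"ax": 0,"ay": 0,"az": 0,"claw": -1}]}}

```text
time_s: 14.45
tcp_pos: [0.6537, -0.0574, 0.2312]
eef_rot: [-179.6, 0.2, -109.5]
contact_force: [-0.9, 0.3, 0.3]
gripper_width: 0.0004
```

{"name": "step_arm", "arguments": {"increments": [{"tx": -13.4,"ty": 20.1,"tz": 0,"ax": 0,"ay": 0,"az": 0,"claw": -1},{"tx": -13.4,"ty": 20.1,"tz": 0,"ax": 0,"ay": 0,"az": 0,"claw": -1},{"tx": -13.4,"ty": 20.1,"tz": 0,"ax": 0,"ay": 0,"az": 0,"claw": -1},{"tx": -13.4,"ty": 20.1,"tz": 0,"ax": 0,"ay": 0,"az": 0,"claw": -1},{"tx": -13.4,"ty": 20.1,"tz": 0,"ax": 0,"ay": 0,"az": 0,"claw": -1},{"tx": -13.4,"ty": 20.1,"tz": 0,"ax": 0,"ay": 0,"az": 0,"claw": -1},{"tx": -13.4,"ty": 20.1,"tz": 0,"ax": 0,"ay": 0,"az": 0,"claw": -1},{"tx": -13.4,"ty": 20.1,"tz": 0,"ax": 0,"ay": 0,"az": 0,"claw": -1},{"tx": -13.4,"ty": 20.1,"tz": 0,"ax": 0,"ay": 0,"az": 0,"claw": -1},{"tx": -13.4,"ty": 20.1,"tz": 0,"ax": 0,"ay": 0,"az": 0,"claw": -1},{"tx": 0,"ty": 0,"tz": 0,"ax": 0,"ay": 0,"az": 0,"claw": -1},{"tx": 0,"ty": 0,"tz": 0,"ax": 0,"ay": 0,"az": 0,"claw": -1}]}}

```text
time_s: 15.65
tcp_pos: [0.5176, 0.144, 0.2262]
eef_rot: [-180.0, 0.0, -109.5]
contact_force: [0.9, 0.1, 0.4]
gripper_width: 0.0007
```

```bash
python3 - <<'E'
from h import *
s=r.get_state(); print(s['tcp_pos'],s['contact_force'])
a=optics.capture("side");b=optics.capture("wrist")
t=s['tcp_pos'].copy(); t[2]-=.019
print("side: knob",proj(a,[.5197,.1436,.096]),"tip",proj(a,t)); print("wrist knob",proj(b,[.5197,.1436,.096]),"tip",proj(b,t))
cv2.imwrite("pics/s4.png",cv2.hconcat([cv2.resize(a["image"][180:330,190:370],(432,360)),cv2.resize(b["image"],(368,360))]))
E
```

```text
[0.5176207  0.14399963 0.22617062] [0.86393335 0.07428936 0.38821557]
side: knob (np.float64(269.67612422256457), np.float64(212.97113075710956)) tip (np.float64(266.9952965599332), np.float64(169.60518456698645))
wrist knob (np.float64(319.4125736118479), np.float64(233.5682849448997)) tip (np.float64(322.31191766449945), np.float64(305.071248426811))
```

View pics/s4.png

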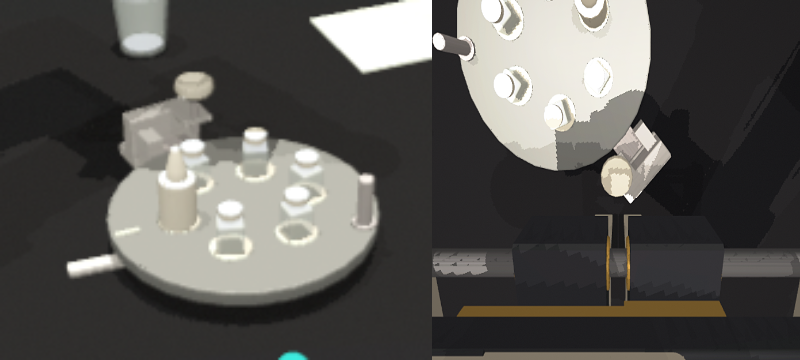

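The side view shows the tray home, with its white mark at (126,231) next to the pointer bar at (95,265). The bottle and vials stand, and the knob is up at (194,85). In the wrist half the knob is where predicted. I lower onto it.

{"name": "step_arm", "arguments": {"increments": [{"tx": 1,"ty": 0,"tz": -15,"ax": 0,"ay": 0,"az": 0,"claw": -1},{"tx": 1,"ty": 0,"tz": -20,"ax": 0,"ay": 0,"az": 0,"claw": -1},{"tx": 0,"ty": 0,"tz": -20,"ax": 0,"ay": 0,"az": 0,"claw": -1},{"tx": 0,"ty": 0,"tz": -20,"ax": 0,"ay": 0,"az": 0,"claw": -1},{"tx": 0,"ty": 0,"tz": -15,"ax": 0,"ay": 0,"az": 0,"claw": -1},{"tx": 0,"ty": 0,"tz": -10,"ax": 0,"ay": 0,"az": 0,"claw": -1},{"tx": 0,"ty": 0,"tz": -4,"ax": 0,"ay": 0,"az": 0,"claw": -1},{"tx": 0,"ty": 0,"tz": 0,"ax": 0,"ay": 0,"az": 0,"claw": -1},{"tx": 0,"ty": 0,"tz": 0,"ax": 0,"ay": 0,"az": 0,"claw": -1}]}}

```text
time_s: 16.65
tcp_pos: [0.5203, 0.1437, 0.1222]
eef_rot: [-180.0, 0.0, -109.5]
contact_force: [-0.4, 0.3, -0.1]
gripper_width: 0.0008
```

{"name": "step_arm", "arguments": {"increments": [{"tx": 0,"ty": 0,"tz": -1,"ax": 0,"ay": 0,"az": 0,"claw": -1},{"tx": 0,"ty": 0,"tz": -1,"ax": 0,"ay": 0,"az": 0,"claw": -1},{"tx": 0,"ty": 0,"tz": -1,"ax": 0,"ay": 0,"az": 0,"claw": -1},{"tx": 0,"ty": 0,"tz": -1,"ax": 0,"ay": 0,"az": 0,"claw": -1},{"tx": 0,"ty": 0,"tz": -1,"ax": 0,"ay": 0,"az": 0,"claw": -1},{"tx": 0,"ty": 0,"tz": -1,"ax": 0,"ay": 0,"az": 0,"claw": -1},{"tx": 0,"ty": 0,"tz": -1,"ax": 0,"ay": 0,"az": 0,"claw": -1}]}}

```text
time_s: 17.35
tcp_pos: [0.5198, 0.1436, 0.1146]
eef_rot: [-180.0, -0.0, -109.5]
contact_force: [-1.0, -0.7, 2.5]
gripper_width: 0.0004
```

{"name": "step_arm", "arguments": {"increments": [{"tx": 0,"ty": 0,"tz": -0.7,"ax": 0,"ay": 0,"az": 0,"claw": -1},{"tx": 0,"ty": 0,"tz": -0.7,"ax": 0,"ay": 0,"az": 0,"claw": -1},{"tx": 0,"ty": 0,"tz": -0.7,"ax": 0,"ay": 0,"az": 0,"claw": -1}]}}

```text
time_s: 17.65
tcp_pos: [0.5198, 0.1436, 0.1125]
eef_rot: [-180.0, 0.0, -109.5]
contact_force: [-1.3, 0.3, 2.1]
gripper_width: 0.0004
```

{"name": "step_arm", "arguments": {"increments": [{"tx": 0,"ty": 0,"tz": -0.7,"ax": 0,"ay": 0,"az": 0,"claw": -1},{"tx": 0,"ty": 0,"tz": -0.7,"ax": 0,"ay": 0,"az": 0,"claw": -1},{"tx": 0,"ty": 0,"tz": -0.7,"ax": 0,"ay": 0,"az": 0,"claw": -1},{"tx": 0,"ty": 0,"tz": -0.7,"ax": 0,"ay": 0,"az": 0,"claw": -1},{"tx": 0,"ty": 0,"tz": -0.7,"ax": 0,"ay": 0,"az": 0,"claw": -1}]}}

```text
time_s: 18.15
tcp_pos: [0.5198, 0.1436, 0.1089]
eef_rot: [-180.0, 0.0, -109.5]
contact_force: [-1.1, 0.3, 2.6]
gripper_width: 0.0004
```

{"name": "step_arm", "arguments": {"increments": [{"tx": 0,"ty": 0,"tz": -0.7,"ax": 0,"ay": 0,"az": 0,"claw": -1},{"tx": 0,"ty": 0,"tz": -0.7,"ax": 0,"ay": 0,"az": 0,"claw": -1},{"tx": 0,"ty": 0,"tz": -0.7,"ax": 0,"ay": 0,"az": 0,"claw": -1},{"tx": 0,"ty": 0,"tz": -0.7,"ax": 0,"ay": 0,"az": 0,"claw": -1},{"tx": 0,"ty": 0,"tz": -0.7,"ax": 0,"ay": 0,"az": 0,"claw": -1},{"tx": 0,"ty": 0,"tz": -0.7,"ax": 0,"ay": 0,"az": 0,"claw": -1},{"tx": 0,"ty": 0,"tz": -0.7,"ax": 0,"ay": 0,"az": 0,"claw": -1}]}}

```text
time_s: 18.85
tcp_pos: [0.5198, 0.1436, 0.104]
eef_rot: [180.0, -0.0, -109.5]
contact_force: [-0.8, 1.1, 2.9]
gripper_width: 0.0003
```

{"name": "step_arm", "arguments": {"increments": [{"tx": 0,"ty": 0,"tz": -0.5,"ax": 0,"ay": 0,"az": 0,"claw": -1},{"tx": 0,"ty": 0,"tz": -0.5,"ax": 0,"ay": 0,"az": 0,"claw": -1}]}}

```text
time_s: 19.05
tcp_pos: [0.5198, 0.1436, 0.103]
eef_rot: [-180.0, 0.0, -109.5]
contact_force: [-1.6, 1.0, 2.8]
gripper_width: 0.0003
```

{"name": "step_arm", "arguments": {"increments": [{"tx": 0,"ty": 0,"tz": -0.5,"ax": 0,"ay": 0,"az": 0,"claw": -1}]}}

```text
time_s: 19.15
tcp_pos: [0.5198, 0.1436, 0.1025]
eef_rot: [-180.0, 0.0, -109.5]
contact_force: [-1.7, 0.7, 2.0]
gripper_width: 0.0002
```

{"name": "step_arm", "arguments": {"increments": [{"tx": 0,"ty": 0,"tz": -0.4,"ax": 0,"ay": 0,"az": 0,"claw": -1}]}}

```text
time_s: 19.25
tcp_pos: [0.5198, 0.1436, 0.1021]
eef_rot: [-180.0, 0.0, -109.5]
contact_force: [-0.8, 0.9, 2.1]
gripper_width: 0.0003
```

{"name": "step_arm", "arguments": {"increments": [{"tx": 0,"ty": 0,"tz": -0.5,"ax": 0,"ay": 0,"az": 0,"claw": -1}]}}

```text
time_s: 19.35
tcp_pos: [0.5198, 0.1436, 0.1016]
eef_rot: [-180.0, 0.0, -109.5]
contact_force: [-0.4, 1.4, 2.9]
gripper_width: 0.0004
```

{"name": "step_arm", "arguments": {"increments": [{"tx": 0,"ty": 0,"tz": -0.4,"ax": 0,"ay": 0,"az": 0,"claw": -1}]}}

```text
time_s: 19.45
tcp_pos: [0.5198, 0.1436, 0.1013]
eef_rot: [-180.0, 0.0, -109.5]
contact_force: [-1.8, -0.2, 5.3]
gripper_width: 0.0005
```

{"name": "step_arm", "arguments": {"increments": [{"tx": 0,"ty": 0,"tz": -0.3,"ax": 0,"ay": 0,"az": 0,"claw": -1}]}}

```text
time_s: 19.55
tcp_pos: [0.5199, 0.1437, 0.1012]
eef_rot: [-180.0, 0.0, -109.5]
contact_force: [-1.5, 1.1, 6.8]
gripper_width: 0.0007
```

The plunger has bottomed: the force is rising at TCP z 0.101, which is 14 mm of travel. I hold briefly, lift and check.

{"name": "step_arm", "arguments": {"increments": [{"tx": 0,"ty": 0,"tz": 0,"ax": 0,"ay": 0,"az": 0,"claw": -1},{"tx": 0,"ty": 0,"tz": 0,"ax": 0,"ay": 0,"az": 0,"claw": -1},{"tx": 0,"ty": 0,"tz": 0,"ax": 0,"ay": 0,"az": 0,"claw": -1},{"tx": 0,"ty": 0,"tz": 3,"ax": 0,"ay": 0,"az": 0,"claw": -1},{"tx": 0,"ty": 0,"tz": 8,"ax": 0,"ay": 0,"az": 0,"claw": -1},{"tx": 0,"ty": 0,"tz": 20,"ax": 0,"ay": 0,"az": 0,"claw": -1},{"tx": 0,"ty": 0,"tz": 30,"ax": 0,"ay": 0,"az": 0,"claw": -1},{"tx": 0,"ty": 0,"tz": 40,"ax": 0,"ay": 0,"az": 0,"claw": -1},{"tx": 0,"ty": 0,"tz": 40,"ax": 0,"ay": 0,"az": 0,"claw": -1}]}}

```text
time_s: 20.45
tcp_pos: [0.5195, 0.1432, 0.2437]
eef_rot: [180.0, -0.0, -109.5]
contact_force: [0.0, 1.8, 0.5]
gripper_width: 0.0007
```

{"name": "step_arm", "arguments": {"increments": [{"tx": -10,"ty": 30,"tz": 0,"ax": 0,"ay": 0,"az": 0,"claw": -1},{"tx": -10,"ty": 30,"tz": 0,"ax": 0,"ay": 0,"az": 0,"claw": -1},{"tx": -10,"ty": 30,"tz": 0,"ax": 0,"ay": 0,"az": 0,"claw": -1},{"tx": -10,"ty": 30,"tz": 0,"ax": 0,"ay": 0,"az": 0,"claw": -1},{"tx": -10,"ty": 30,"tz": 0,"ax": 0,"ay": 0,"az": 0,"claw": -1},{"tx": -10,"ty": 30,"tz": 0,"ax": 0,"ay": 0,"az": 0,"claw": -1},{"tx": -10,"ty": 30,"tz": 0,"ax": 0,"ay": 0,"az": 0,"claw": -1},{"tx": -10,"ty": 30,"tz": 0,"ax": 0,"ay": 0,"az": 0,"claw": -1},{"tx": -10,"ty": 30,"tz": 0,"ax": 0,"ay": 0,"az": 0,"claw": -1},{"tx": -10,"ty": 30,"tz": 0,"ax": 0,"ay": 0,"az": 0,"claw": -1},{"tx": 0,"ty": 0,"tz": 0,"ax": 0,"ay": 0,"az": 0,"claw": -1},{"tx": 0,"ty": 0,"tz": 0,"ax": 0,"ay": 0,"az": 0,"claw": -1}]}}

```text
time_s: 21.65
tcp_pos: [0.4194, 0.4439, 0.2419]
eef_rot: [180.0, -0.0, -109.5]
contact_force: [-0.1, 0.2, -0.6]
gripper_width: 0.0002
```

```bash
python3 - <<'E'
from h import *
s=r.get_state(); print(s['time_s'],s['tcp_pos'],s['contact_force'])
c=optics.capture("top"); P=pts(c); A=np.array([.5568,.0098])
d=np.hypot(P[...,0]-.5197,P[...,1]-.1436); print("knob z",np.median(P[...,2][(d<.012)]))
def rel(u,v,z):
    q=px2plane(c,u,v,z)[:2]-A; return np.hypot(*q).round(4),np.degrees(np.arctan2(q[1],q[0])).round(1)
v,u=np.mgrid[0:480,0:640]
g=(P[...,2]>.095)&(P[...,2]<.125)&(np.hypot(P[...,0]-A[0],P[...,1]-A[1])<.1); print("tall top",rel(u[g].mean(),v[g].mean(),.108),g.sum())
a=optics.capture("side")
cv2.imwrite("pics/f.png",cv2.hconcat([cv2.resize(a["image"][180:330,190:370],(400,333)),cv2.resize(c["image"][210:370,220:412],(400,333))]))
E
```

```text
21.65 [0.41940129 0.44393316 0.24187794] [-0.11432384  0.18455009 -0.61407384]
knob z 0.08230840050031281
tall top (np.float64(0.0621), np.float64(-165.1)) 57
```

View pics/f.png

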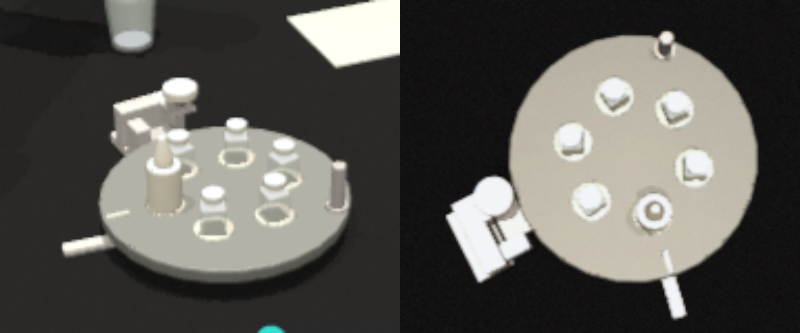

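The knob top is at 82.3 mm, so it is fully down. The white mark at (668,265) lines up with the pointer at (675,297), the tall bottle is at r 62 mm and −165°, and everything stands in its ring. I hand in.

```bash
python3 -c "
from h import *
r.close_job()"
```

```text
the job is handed in; nothing more can be done
```

I turned the tray counter-clockwise by its post until it was home against the stop, pressed the locking plunger fully down, and handed the job in at about 22 s of the 59 s. Forces read about 2–5 N while pushing and at most about 8 N, at the stop and at the plunger's bottom.

- **Tray home:** the push force rose steeply while the finger stood still. The tray angle there was 14.7°, the same as predicted from the knob's position.
- **Plunger:** it went down the full 14 mm at its normal friction, so the pin did not land on the lug. The knob top measured 82.3 mm, against 82 mm for fully down.
- **Tray contents:** the tall bottle stands 62 mm from the axis at −165°, about 1.6° off the pointer's line. All five vials stand in their rings, seen in the last pictures.
- **Bench items:** the arm never came near the two sample bottles or the beaker. I did not measure their positions again at the end.
- **A mismatch on the way:** midway through the push I saw up to about 4 N of sideways force on the fingers. My path ran about 2–3 mm too close to the axis. I moved it outwards and the force fell back to a straight push.

No check failed or disagreed at the end.

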